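Pack three printed boxes into the shipping carton

ROBOT

A 6-joint arm with a two-finger parallel gripper is mounted at the origin on the work surface. World frame = base frame: x ahead of the robot, y to its left, z up, the work surface at z = 0. Lengths are in m, angles in rad, forces in N, time in s.
With the tool pointing down it reaches from about 0.375 to 0.9 m from the base axis. Payload 3.1 kg.
Tool frame: the origin (TCP) lies at the very end of the fingers, on their centre line; the grasp point (between the pads) lies 19 mm behind it (grip_depth is the distance from the TCP to the grasp point, in m); z points along the fingers, y is the line along which they close (so a half turn about z gives the same grasp; the last joint's range is limited). The gripper opens to 85 mm and grips with 20 to 120 N. Pads are 22 mm wide; open, the fingers measure 114 mm over their backs; the gripper's body (76 mm by 85 mm) begins 54 mm behind the grasp point. The pads swing forward as they close: fully open they stand 13 mm farther back than shut.
Start: joints at [-1.345, 0.527, 1.433, -0, 1.181, -0.178], TCP at [0.246, -0.574, 0.231] pointing down, gripper open.
Joint ranges: [-3.08, 3.08], [-0.75, 2.2], [0.22, 2.44], [-1.43, 4.57], [0, 2.65], [-2.85, 2.85]. Speed limits (rad/s): [2.79, 2.79, 3.14, 3.14, 3.14, 3.14].

INTERFACE

Orientations are given as a unit quaternion [x, y, z, w].
In Python, from station import * gives the robot as it stands.
- The arm moves only by the tool apply_moves, never from a script. Its argument "plan" is a list of rows, each a list of 7 numbers: the shift along the tool's x, y, z in m, then the turn, a rotation vector about the tool's x, y, z in rad, then the gripper command: -1 is fully open, 1 is shut, values between are in proportion. In form: [[dx, dy, dz, wx, wy, wz, jaw], ...]. A call has 1 to 8 rows; each row shifts and turns the commanded pose from where the row before left it, along the tool's axes as they then stand; what a row does not reach is not made up. A row lasts 1/8 s, in which the tool goes at most 62.5 mm and 10.7 degrees, less where a joint would pass 70% of its speed; a pose out of reach is approached as far as the arm can. A call is refused whole if a number of a shift passes 0.0625 or a number of a turn 0.188, either way. A call with a gripper value outside its range is refused whole. The fingers move at their own pace and stop on an object; "force" is the grip in N (left out, the last holds). Time passes only in rows, so rows that do not move let the fingers close. It gives the time, the measured TCP pose, the force, the opening and the grip force at its end, in the units of the state.
- sense(): the state, without advancing time (a new reading comes with each control period).
- snapshot(name): name is "side" or "top" or "wrist"; returns the picture (384x512x3 uint8, red, green, blue); there is no depth.
- calibration(name): a dict with "camera_matrix" (3x3 intrinsics, pixels), "R" (3x3) and "t" (3): a world point X has camera coordinates R X + t; the wrist camera has in their place "mount" (4x4, takes a point from camera to tool coordinates, whose origin is the TCP and whose axes are the flange's). Camera axes: x right, y down, z forward; pixel columns grow to the right and rows downward; lengths in m; the calibration is good to about 2 mm. A picture is of the moment at which its call begins: read the wrist's pose just before it. calibration takes no time and is no camera call.
- sign_off(): hands the job in; it is judged then, once.
The state is a dict: "t": time; "q": joint angles; "qd": joint speeds; "tau": joint torques, N m; "tcp_pos": TCP position; "tool_rot": TCP orientation; "force": force on the tool from outside, world axes, zero at the start; "ft_torque": the same for the moment, N m; "finger_gap": opening from 0.0 (shut) to 1.0 (fully open); "gripper_force": force on a finger pad.
Only numpy, scipy, OpenCV 4.12 (cv2) and the standard library are available. Lean on these libraries where they do the work, as an engineer would, in place of code of your own. Each camera call takes 0.05 s, during which the arm holds its last target. There are 200 camera calls.

TASK

Pack the order: put the long, the wide and the small printed box into the cardboard carton so that all three lie flat on its floor next to each other, lids up and below the rim, ready to close. The small one was left in the middle of the carton and has to be moved to make room; the three fit only in the right arrangement. Lower each box in rather than dropping it, keep the carton standing on the bench, and leave everything else on the bench where it is.

Things in the scene. Friction and masses are not known exactly. Their poses are not given: they have to be found in the camera images.
- carton: open brown cardboard shipping carton, loose, inside 192 mm (its x) by 156 mm (its y) and 78 mm deep; walls and floor 5 mm thick, rim 83 mm above the bench, four flaps folded down outside and sloping out to about 30 mm from the walls. Origin: centre of its underside, z up; its inner floor is 5 mm above the origin
- long_box: closed printed box, black, orange lid, black knob; 184 x 56 mm, 45 mm high to the flat top of its snapped-on lid. Square pull knob in mid-lid, 30 mm along the long side, 24 mm across, its top 71 mm above the underside; grip it along the long side. Loose, 0.15 to 0.42 kg. Origin: centre of underside; x along 184 mm, y along 56 mm, z up. Starts on the print sheet
- wide_box: closed printed box, orange, white lid, orange knob; 110 x 90 mm, 45 mm high to the flat top of its snapped-on lid. Square pull knob in mid-lid, 30 mm along the long side, 24 mm across, its top 71 mm above the underside; grip it along the long side. Loose, 0.15 to 0.42 kg. Origin: centre of underside; x along 110 mm, y along 90 mm, z up. Starts on the print sheet
- small_box: closed printed box, grey, blue lid, white knob; 90 x 70 mm, 45 mm high to the flat top of its snapped-on lid. Square pull knob in mid-lid, 30 mm along the long side, 24 mm across, its top 71 mm above the underside; grip it along the long side. Loose, 0.15 to 0.42 kg. Origin: centre of underside; x along 90 mm, y along 70 mm, z up. Starts askew in the carton
- sheet: dark steel print sheet with a thin white border line, 250 (its x) x 240 mm, 2 mm thick, lying fixed on the bench; origin: centre of its underside. The long box, the wide box and the tall print stand on it
- tall_print: dark grey printed model standing on end on the sheet: an eight-sided base 62 mm across, then a thin stem to a flat tip 149 mm up; origin: centre of its underside. Bystander, easily knocked over
- spool: filament spool lying flat, 200 mm across, 65 mm high; origin: centre of its underside. Bystander
- spray_bottle: white and blue spray bottle, 64 mm across, 183 mm high; origin: centre of its underside. Bystander
- calliper: calliper lying flat on the bench, 235 mm long, 14 mm high; origin: middle of its beam, underside. Bystander
- scraper: spatula-shaped print scraper with an orange handle lying on the bench, about 210 mm long. Bystander
- tape_roll: roll of brown tape lying flat, 110 mm across, 48 mm high; origin: centre of its underside. Bystander
- nozzle_tray: small clear divided tray with brass nozzles, 130 x 90 x 32 mm; origin: centre of its underside. Bystander
- glue_stick: glue stick standing upright, 27 mm across, 98 mm high, red cap; origin: centre of its underside. Bystander
Mind the look-alikes: they are no part of the job. There is more than one size of the long_box; the one meant has the size given above.

How it is judged:
At the end, for the whole second after the job is handed in: All three boxes lie inside the carton at rest (slower than 20 mm/s), their undersides less than 5 mm above its inner floor and tilted less than 0.06 rad, lids up; the carton stands flat on the bench (tilted less than 0.05 rad, underside less than 10 mm up) (z of long_box in the frame of carton between 0 and 0.01 m and angle between each of long_box, wide_box, small_box's own z axis and vertical below 0.06 rad and linear speed of each of long_box, wide_box, small_box below 0.02 m/s and x of long_box in the frame of carton between -0.08 and 0.08 m and y of long_box in the frame of carton between -0.07 and 0.07 m and z of wide_box in the frame of carton between 0 and 0.01 m and x of wide_box in the frame of carton between -0.08 and 0.08 m and y of wide_box in the frame of carton between -0.07 and 0.07 m and z of small_box in the frame of carton between 0 and 0.01 m and x of small_box in the frame of carton between -0.08 and 0.08 m and y of small_box in the frame of carton between -0.07 and 0.07 m and angle between carton's own z axis and vertical below 0.05 rad and height (world z) of carton below 0.01 m); the robot touches nothing.
It fails at once if a box is let fall from more than about 3 cm ((linear speed of long_box above 0.8 m/s and contact force between long_box and the fingers below 0.3 N) or (linear speed of wide_box above 0.8 m/s and contact force between wide_box and the fingers below 0.3 N) or (linear speed of small_box above 0.8 m/s and contact force between small_box and the fingers below 0.3 N)).
It fails at once if the tall print is pushed more than 4 cm or knocked over (distance of tall_print from where it was at the start of the episode above 0.04 m or angle between tall_print's own z axis and vertical above 0.5 rad).
It fails at once if another thing on the bench (spool, spray bottle, calliper, scraper, tape roll, nozzle tray, glue stick) is pushed more than 4 cm or knocked over (distance of any of spool, spray_bottle, calliper, scraper, tape_roll, nozzle_tray, glue_stick from where it was at the start of the episode above 0.04 m or angle between any of spray_bottle, glue_stick's own z axis and vertical above 0.5 rad).
It also fails if it takes over 69 s, if anything falls off the work surface, if the arm or the gripper's body presses on something with over 40 N, if the wrist force passes 120 N, or if a joint passes its speed limit or range.

## Working session

There is one attempt and no reset: what is moved stays moved. The work goes in short steps, Python scripts to look and compute and a tool call to move; the robot and the scene stay as the last step left them, time stands still between calls to the robot, and variables do not carry over. Pictures are saved under pics/ and viewed, at most 13 in all, crops included, and the job is handed in when it is done.

Besides the shell and the picture viewer there is one more tool, called after "Emit:" in YAML: its name, and indented under it one key for each argument. apply_moves: Moves the arm, as the interface text tells. Its arguments: {"type":"object","properties":{"plan":{"type":"array"},"force":{"type":"number"}},"required":["plan"]}

```bash
mkdir -p pics
python3 - <<'E'
from station import *
import cv2
for n in ("top","side"):
    im=snapshot(n); cv2.imwrite(f"pics/{n}0.png",im[:,:,::-1])
    c=calibration(n); print(n,c)
print(calibration("wrist")); s=sense(); print(s["t"],s["tcp_pos"],s["tool_rot"],s["finger_gap"])
E
```

```text
top {'camera_matrix': array([[425.55797151,   0.        , 260.76388905],
       [  0.        , 425.55797151, 189.08823502],
       [  0.        ,   0.        ,   1.        ]]), 'R': array([[ 0.0017993 , -0.99992214,  0.01234835],
       [-0.99410722, -0.00312697, -0.1083562 ],
       [ 0.10838638, -0.01208062, -0.99403544]]), 't': array([-0.01810659,  0.53364268,  1.46780382])}
side {'camera_matrix': array([[460.23862177,   0.        , 255.20535239],
       [  0.        , 460.23862177, 192.06617542],
       [  0.        ,   0.        ,   1.        ]]), 'R': array([[-0.94727307, -0.32019569,  0.01218383],
       [-0.2366712 ,  0.67352735, -0.70024828],
       [ 0.21601034, -0.6662099 , -0.71379542]]), 't': array([0.49711848, 0.14706278, 1.45536782])}
{'camera_matrix': array([[278.95397993,   0.        , 249.75544548],
       [  0.        , 278.95397993, 187.44620049],
       [  0.        ,   0.        ,   1.        ]]), 'mount': array([[ 2.07932465e-04, -9.58815521e-01, -2.84029494e-01,
         7.29643171e-02],
       [ 9.99999866e-01,  6.50059443e-05,  5.12635947e-04,
        -6.59734515e-05],
       [-4.73059697e-04, -2.84029563e-01,  9.58815406e-01,
        -1.42473812e-01],
       [ 0.00000000e+00,  0.00000000e+00,  0.00000000e+00,
         1.00000000e+00]])}
0.1 [ 0.24599908 -0.57382375  0.23041574] [ 9.79594513e-01  2.00981559e-01 -1.69961102e-05 -1.00111127e-03] 1.0014043877780712
```

View pics/top0.png

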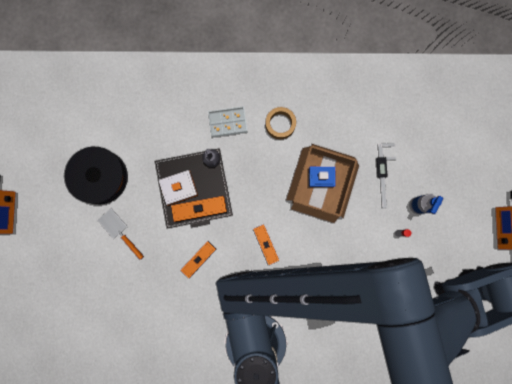

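View pics/side0.png

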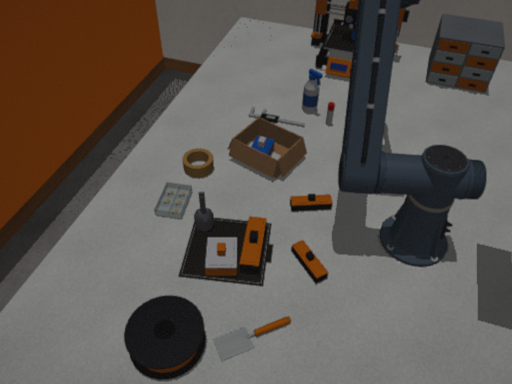

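The top view shows the sheet at about (194,188), with the wide box (178,187), the long box (198,209) and the tall print (211,158) on it. The carton is at (324,184) with the small box at (322,177). Shorter look-alikes are at (198,260) and (265,245). The side view confirms this. Next I'll measure the lids and make an enlarged carton crop.

```bash
cat > h.py <<'E'
import numpy as np, cv2
from scipy.spatial.transform import Rotation as Ro
from station import *
def cam(n,s=None):
    c=calibration(n); K=c["camera_matrix"]
    if n!="wrist": return K,c["R"].T,-c["R"].T@c["t"]
    T=np.eye(4);T[:3,:3]=Ro.from_quat(s["tool_rot"]).as_matrix();T[:3,3]=s["tcp_pos"]
    M=T@c["mount"]; return K,M[:3,:3],M[:3,3]
def cast(C,uv,z):
    K,R,o=C; uv=np.atleast_2d(uv).astype(float)
    d=np.c_[uv,np.ones(len(uv))]@np.linalg.inv(K).T@R.T
    return (o+d*((z-o[2])/d[:,2])[:,None])[:,:2]
def blobs(m,C,z,amin):
    cs,_=cv2.findContours(m,cv2.RETR_EXTERNAL,cv2.CHAIN_APPROX_NONE); out=[]
    for c in cs:
        if cv2.contourArea(c)<amin: continue
        P=cast(C,c[:,0],z); (cx,cy),(w,h),a=cv2.minAreaRect((P*1000).astype(np.float32))
        if w<h: w,h,a=h,w,a+90
        a=(a+90)%180-90   # world angle of long side
        out.append((np.round(c[:,0].mean(0)),round(cx,1),round(cy,1),round(w,1),round(h,1),round(a,1)))
    return out
def masks(im):
    H=cv2.cvtColor(im,cv2.COLOR_RGB2HSV)
    return dict(orange=cv2.inRange(H,(5,170,130),(16,255,255)),blue=cv2.inRange(H,(105,130,60),(125,255,255)),
      white=cv2.inRange(H,(0,0,205),(179,40,255)),brown=cv2.inRange(H,(5,70,30),(20,165,220)))
E
python3 - <<'E'
from h import *
im=cv2.imread("pics/top0.png")[:,:,::-1].copy(); C=cam("top"); m=masks(im)
for k,z,a in (("orange",.047,60),("blue",.05,60),("white",.047,200),("brown",.06,200)):
    for b in blobs(m[k],C,z,a): print(k,*b)
for n,uv,z in (("tallbase",(209,160),0.1),("sheet",(194,188),0),("tape",(281,123),.048),("tray",(228,122),.03)): print(n,cast(C,uv,z))
cv2.imwrite("pics/cropc.png",cv2.resize(im[130:240,140:380,::-1],None,fx=3.3,fy=3.3,interpolation=cv2.INTER_CUBIC))
E
```

```text
orange [198. 259.] 290.6 196.8 130.7 35.5 -42.5
orange [132. 247.] 332.5 423.3 95.6 13.2 42.4
orange [266. 244.] 341.8 -34.2 128.2 36.0 23.3
orange [198. 208.] 464.8 198.9 183.7 56.6 -79.5
blue [506. 222.] 421.2 -866.4 73.6 27.9 -3.4
blue [  3. 217.] 431.3 862.6 72.9 23.8 3.8
blue [434. 204.] 481.5 -620.1 67.2 35.1 -24.0
blue [322. 176.] 576.3 -228.6 87.8 66.9 -89.8
white [178. 187.] 539.2 273.6 101.5 80.4 -72.0
brown [322. 183.] 553.6 -228.8 238.9 203.9 -17.7
brown [280. 122.] 765.6 -85.3 111.3 101.9 0.0
tallbase [[0.62401445 0.15870616]]
sheet [[0.54002728 0.22192171]]
tape [[ 0.76684362 -0.08767162]]
tray [[0.77437463 0.10074418]]
```

View pics/cropc.png

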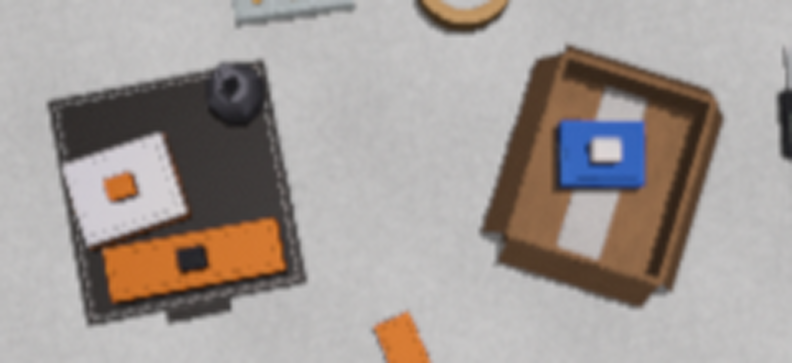

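The crop shows the carton's long axis leaning to about -18°. The small box is square to the world axes, the tall print is behind the wide box, and the long box is 184x57 as specified. Next is a move planner that prints rounded rows, then a close wrist look at the carton.

```bash
cat >> h.py <<'E'
def pose():
    s=sense(); M=Ro.from_quat(s["tool_rot"]).as_matrix(); return np.array(s["tcp_pos"]),np.degrees(np.arctan2(M[1,0],M[0,0])),s
def rows(*goals,jaw=-1.,p=None,yaw=None):
    """goals: (x,y,z,yaw_deg,n) -> rows in tool axes, rounded; pose assumed tool-down"""
    p0,y0,_=pose(); p=p0 if p is None else p; yaw=y0 if yaw is None else yaw; out=[]
    for x,y,z,Y,n in goals:
        for k in range(n,0,-1):
            d=(np.array([x,y,z])-p)/k; a=np.radians(yaw); c,s=np.cos(a),np.sin(a)
            sh=np.round([c*d[0]+s*d[1], s*d[0]-c*d[1], -d[2]],4 if np.linalg.norm(d)<.02 else 3); w=round(np.radians(-(Y-yaw)/k),3)
            out.append([*map(float,sh),0,0,float(w),jaw])
            p=p+np.array([c*sh[0]+s*sh[1], s*sh[0]-c*sh[1], -sh[2]]); yaw-=np.degrees(w)
    for r in out: print(r, "TOO FAR" if np.linalg.norm(r[:3])>.0625 or abs(r[5])>.186 else "")
    print("end",p.round(4),round(yaw,2))
E
python3 - <<'E'
from h import *
rows((.56,-.235,.25,0,8))
E
```

```text
[0.053, -0.023, -0.002, 0, 0, 0.051, -1.0] 
[0.051, -0.026, -0.003, 0, 0, 0.051, -1.0] 
[0.05, -0.029, -0.002, 0, 0, 0.05, -1.0] 
[0.049, -0.031, -0.003, 0, 0, 0.051, -1.0] 
[0.047, -0.034, -0.002, 0, 0, 0.05, -1.0] 
[0.045, -0.036, -0.003, 0, 0, 0.051, -1.0] 
[0.043, -0.038, -0.002, 0, 0, 0.05, -1.0] 
[0.042, -0.041, -0.003, 0, 0, 0.051, -1.0] 
end [ 0.5604 -0.2346  0.2504] -0.02
```

Emit:
apply_moves:
  plan:
    - [0.053, -0.023, -0.002, 0, 0, 0.051, -0.1]
    - [0.051, -0.026, -0.003, 0, 0, 0.051, -0.1]
    - [0.05, -0.029, -0.002, 0, 0, 0.05, -0.1]
    - [0.049, -0.031, -0.003, 0, 0, 0.051, -0.1]
    - [0.047, -0.034, -0.002, 0, 0, 0.05, -0.1]
    - [0.045, -0.036, -0.003, 0, 0, 0.051, -0.1]
    - [0.043, -0.038, -0.002, 0, 0, 0.05, -0.1]
    - [0.042, -0.041, -0.003, 0, 0, 0.051, -0.1]
  force: 40

```text
t: 1.1
tcp_pos: [0.5613, -0.2335, 0.2509]
tool_rot: [1.0, -0.001, -0.0, -0.0]
force: [0.8, -0.6, -0.0]
finger_gap: 0.553
gripper_force: 0.0
```

Emit:
apply_moves:
  plan:
    - [0, 0, 0, 0, 0, 0, -0.1]
    - [0, 0, 0, 0, 0, 0, -0.1]

```text
t: 1.35
tcp_pos: [0.56, -0.235, 0.2508]
tool_rot: [1.0, 0.0, -0.001, -0.0]
force: [0.4, -0.8, -0.9]
finger_gap: 0.55
gripper_force: 0.0
```

Run:
```python
from h import *
p,y,s=pose(); im=snapshot("wrist"); cv2.imwrite("pics/w1.png",im[:,:,::-1]); np.save("w1.npy",np.r_[s["tcp_pos"],s["tool_rot"]])
print(s["t"],p,y,s["finger_gap"])
C=cam("wrist",s)
for b in blobs(masks(im)["blue"],C,.05,500): print(b)
```

```text
1.35 [ 0.5600195  -0.23501104  0.25078481] 0.05447690604474506 0.5499196690692576
(array([246., 149.]), 578.8, -229.8, 89.0, 68.1, -89.9)
```

View pics/w1.png

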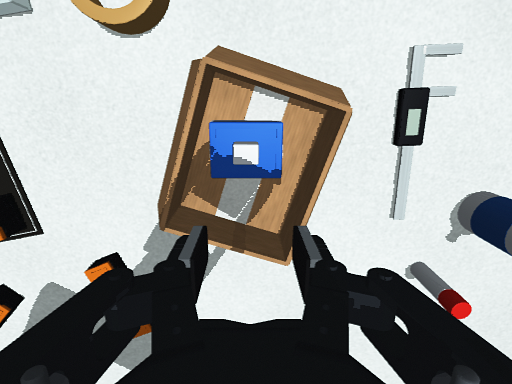

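The wrist view shows the carton whole, with its rim running roughly (210,55)-(350,105)-(290,265)-(160,225) and the small box at (246,149). I'll zoom in for the rim corners.

Run:
```python
import cv2
im=cv2.imread("pics/w1.png"); cv2.imwrite("pics/w1c.png",cv2.resize(im[35:275,150:370],None,fx=2.5,fy=2.5,interpolation=cv2.INTER_CUBIC))
```

```text
(no output)
```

View pics/w1c.png

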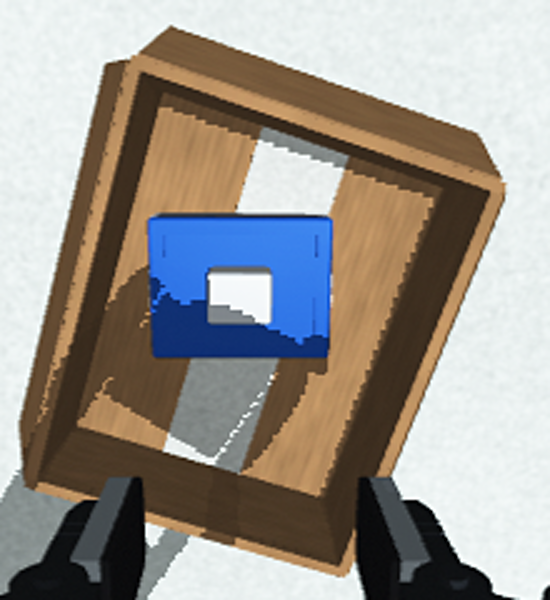

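The crop shows the inner rim corners at about (143,73), (492,190), (343,567), (37,484). The floor corners are at about (163,96), (441,190), (322,496), (78,427).

Run:
```python
from h import *
v=np.load("w1.npy"); C=cam("wrist",dict(tcp_pos=v[:3],tool_rot=v[3:]))
for n,q,z in (("rim",[(143,73),(492,190),(343,567),(37,484)],.083),("floor",[(163,96),(441,190),(322,496),(78,427)],.005)):
    P=cast(C,np.array(q)/2.5+[150,35],z); e=np.roll(P,-1,0)-P
    print(n,P.round(4).tolist(),"len",np.linalg.norm(e,axis=1).round(4),"ang",np.degrees(np.arctan2(e[:,1],e[:,0])).round(1),"ctr",P.mean(0).round(4))
# knob of the small box (top at .076)
m=masks(cv2.imread("pics/w1.png")[:,:,::-1].copy())["white"].copy(); K=np.zeros_like(m);K[135:170,225:268]=255
print(blobs(m&K,C,.076,50))
```

```text
rim [[0.6726, -0.191], [0.6265, -0.3388], [0.4431, -0.2821], [0.4886, -0.1318]] len [0.1548 0.1919 0.157  0.1933] ang [-107.3  162.8   73.2  -17.8] ctr [ 0.5577 -0.2359]
floor [[0.6715, -0.19], [0.6248, -0.3376], [0.4444, -0.2793], [0.4891, -0.1334]] len [0.1549 0.1895 0.1526 0.191 ] ang [-107.6  162.1   73.   -17.2] ctr [ 0.5575 -0.2351]
[(array([246., 152.]), 578.6, -229.4, 27.4, 20.8, -89.9)]
```

Run:
```python
from h import *
rows((.5787,-.2296,.12,0,3),(.5787,-.2296,.052,0,4),jaw=-.1)
print("then from closed:")
rows((.5787,-.2296,.077,0,2),(.6209,-.2239,.077,-17.35,4),(.6209,-.2239,.0545,-17.35,2),jaw=1,p=np.array([.5787,-.2296,.052]),yaw=0)
```

```text
[0.006, -0.002, 0.044, 0, 0, -0.0, -0.1] 
[0.007, -0.002, 0.043, 0, 0, -0.0, -0.1] 
[0.006, -0.002, 0.044, 0, 0, -0.001, -0.1] 
[0.0, -0.0, 0.017, 0, 0, 0.0, -0.1] 
[0.0, -0.0, 0.0169, 0, 0, 0.0, -0.1] 
[0.0, -0.0001, 0.017, 0, 0, 0.0, -0.1] 
[0.0, -0.0, 0.0169, 0, 0, 0.0, -0.1] 
end [ 0.5787 -0.2296  0.052 ] 0.02
then from closed:
[0.0, 0.0, -0.0125, 0, 0, 0.0, 1] 
[0.0, 0.0, -0.0125, 0, 0, -0.0, 1] 
[0.0106, -0.0014, -0.0, 0, 0, 0.076, 1] 
[0.0104, -0.0022, -0.0, 0, 0, 0.076, 1] 
[0.0102, -0.003, -0.0, 0, 0, 0.075, 1] 
[0.0099, -0.0038, -0.0, 0, 0, 0.076, 1] 
[0.0, -0.0, 0.0112, 0, 0, -0.0, 1] 
[0.0, -0.0, 0.0113, 0, 0, -0.0, 1] 
end [ 0.6209 -0.2239  0.0545] -17.36
```

Emit:
apply_moves:
  plan:
    - [0.006, -0.002, 0.044, 0, 0, 0, -0.1]
    - [0.007, -0.002, 0.043, 0, 0, 0, -0.1]
    - [0.006, -0.002, 0.044, 0, 0, 0, -0.1]
    - [0, 0, 0.017, 0, 0, 0, -0.1]
    - [0, 0, 0.017, 0, 0, 0, -0.1]
    - [0, 0, 0.017, 0, 0, 0, -0.1]
    - [0, 0, 0.017, 0, 0, 0, -0.1]
    - [0, 0, 0, 0, 0, 0, -0.1]

```text
t: 2.4
tcp_pos: [0.5787, -0.2287, 0.0511]
tool_rot: [1.0, -0.0, -0.001, -0.001]
force: [0.5, -0.4, -0.9]
finger_gap: 0.547
gripper_force: 0.0
```

Emit:
apply_moves:
  plan:
    - [0, 0, 0, 0, 0, 0, 1]
    - [0, 0, 0, 0, 0, 0, 1]
    - [0, 0, 0, 0, 0, 0, 1]
    - [0, 0, 0, 0, 0, 0, 1]
  force: 50

```text
t: 2.9
tcp_pos: [0.58, -0.2294, 0.0529]
tool_rot: [1.0, -0.0, 0.001, 0.0]
force: [0.7, 0.2, 2.8]
finger_gap: 0.343
gripper_force: 50.7
```

Emit:
apply_moves:
  plan:
    - [0, 0, -0.0125, 0, 0, 0, 1]
    - [0, 0, -0.0125, 0, 0, 0, 1]
    - [0.0106, -0.0014, 0, 0, 0, 0.076, 1]
    - [0.0104, -0.0022, 0, 0, 0, 0.076, 1]
    - [0.0102, -0.003, 0, 0, 0, 0.075, 1]
    - [0.0099, -0.0038, 0, 0, 0, 0.076, 1]
    - [0, 0, 0, 0, 0, 0, 1]
    - [0, 0, 0, 0, 0, 0, 1]

```text
t: 3.9
tcp_pos: [0.6212, -0.2234, 0.0776]
tool_rot: [0.989, -0.15, -0.0, -0.0]
force: [0.3, 0.2, -2.6]
finger_gap: 0.339
gripper_force: 50.3
```

Run:
```python
from h import *
p,y,s=pose(); print(s["t"],p,y,s["finger_gap"],s["force"],s["gripper_force"]); print(p-[.6209,-.2239,.077])
im=snapshot("wrist"); cv2.imwrite("pics/w2.png",im[:,:,::-1])
C=cam("wrist",s)
for b in blobs(masks(im)["blue"],C,.05+p[2]-.052,500): print(b)
```

```text
3.9 [ 0.62118751 -0.22341403  0.07761827] -17.304517765352703 0.3393917953664425 [ 0.34749813  0.2093201  -2.64531204] 50.33152878284454
[0.00028751 0.00048597 0.00061827]
(array([250., 215.]), 628.5, -225.2, 88.1, 54.3, 72.7)
```

View pics/w2.png

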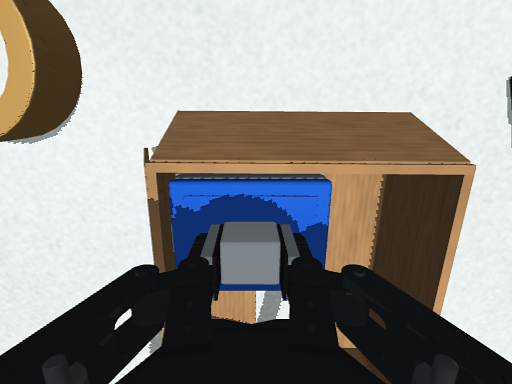

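The picture shows the small box held square to the carton rim, with its lid corner at (170,182) just inside the rim corner (150,163). I'll lower it and release.

Emit:
apply_moves:
  plan:
    - [0, 0, 0.009, 0, 0, 0, 1]
    - [0, 0, 0.008, 0, 0, 0, 1]
    - [0, 0, 0.006, 0, 0, 0, 1]
    - [0, 0, 0.0015, 0, 0, 0, 1]
    - [0, 0, 0, 0, 0, 0, 1]
    - [0, 0, 0, 0, 0, 0, -0.1]
    - [0, 0, 0, 0, 0, 0, -0.1]
    - [0, 0, 0, 0, 0, 0, -0.1]

```text
t: 4.95
tcp_pos: [0.622, -0.2236, 0.0529]
tool_rot: [0.989, -0.151, 0.0, 0.0]
force: [0.4, -0.9, 0.5]
finger_gap: 0.552
gripper_force: 0.0
```

Run:
```python
from h import *
# hover over the long/wide boxes for a closer look
rows((.6212,-.2234,.17,-17.35,2),(.525,.215,.24,14,8),jaw=-.1)
```

```text
[-0.0, 0.0, -0.059, 0, 0, -0.0, -0.1] 
[-0.001, 0.0, -0.058, 0, 0, -0.0, -0.1] 
[-0.028, -0.049, -0.009, 0, 0, -0.068, -0.1] 
[-0.024, -0.05, -0.009, 0, 0, -0.069, -0.1] 
[-0.021, -0.052, -0.009, 0, 0, -0.068, -0.1] 
[-0.017, -0.053, -0.009, 0, 0, -0.069, -0.1] 
[-0.014, -0.055, -0.009, 0, 0, -0.068, -0.1] 
[-0.01, -0.055, -0.008, 0, 0, -0.069, -0.1] 
[-0.006, -0.056, -0.009, 0, 0, -0.068, -0.1] 
[-0.002, -0.056, -0.008, 0, 0, -0.069, -0.1] 
end [0.5251 0.215  0.2399] 14.03
```

Emit:
apply_moves:
  plan:
    - [0, 0, -0.058, 0, 0, 0, -0.1]
    - [-0.001, 0, -0.059, 0, 0, 0, -0.1]
    - [-0.028, -0.049, -0.009, 0, 0, -0.068, -0.1]
    - [-0.024, -0.05, -0.009, 0, 0, -0.069, -0.1]
    - [-0.021, -0.052, -0.009, 0, 0, -0.068, -0.1]
    - [-0.017, -0.053, -0.009, 0, 0, -0.069, -0.1]
    - [-0.014, -0.055, -0.009, 0, 0, -0.068, -0.1]
    - [-0.01, -0.055, -0.008, 0, 0, -0.069, -0.1]

```text
t: 5.95
tcp_pos: [0.5483, 0.107, 0.2234]
tool_rot: [0.998, 0.055, 0.001, -0.0]
force: [0.9, -0.0, -0.2]
finger_gap: 0.549
gripper_force: 0.0
```

Emit:
apply_moves:
  plan:
    - [-0.006, -0.056, -0.009, 0, 0, -0.068, -0.1]
    - [-0.002, -0.056, -0.008, 0, 0, -0.069, -0.1]
    - [0, 0, 0, 0, 0, 0, -0.1]
    - [0, 0, 0, 0, 0, 0, -0.1]

```text
t: 6.45
tcp_pos: [0.5248, 0.215, 0.2398]
tool_rot: [0.992, 0.122, 0.0, 0.0]
force: [-0.0, -0.0, 0.0]
finger_gap: 0.551
gripper_force: 0.0
```

Run:
```python
from h import *
p,y,s=pose(); im=snapshot("wrist"); cv2.imwrite("pics/w3.png",im[:,:,::-1]); C=cam("wrist",s); m=masks(im)
print(s["t"],p,y)
for k,z,a in (("orange",.047,300),("white",.047,800),("orange",.073,100)):
    for b in blobs(m[k],C,z,a): print(k,z,*b)
t=snapshot("top"); Ct=cam("top"); mt=masks(t)
for k,z,a in (("blue",.05,100),("brown",.06,900)):
    for b in blobs(mt[k],Ct,z,a): print("top",k,*b)
```

```text
6.45 [0.52478204 0.21497981 0.23977027] 14.062668949585916
orange 0.047 [251. 301.] 335.4 168.7 37.0 34.1 -45.0
orange 0.047 [ 73. 250.] 355.0 415.5 95.6 17.3 41.5
orange 0.047 [216. 224.] 441.6 237.7 76.1 23.0 -79.3
orange 0.047 [292. 215.] 475.4 147.2 74.8 55.1 -79.3
orange 0.047 [200. 147.] 534.0 278.3 31.0 25.2 -70.9
white 0.047 [370. 356.] 277.5 -35.8 149.6 36.1 52.0
white 0.047 [274. 283.] 374.1 135.4 147.1 85.5 5.3
white 0.047 [242. 148.] 476.5 186.1 778.4 474.2 -77.1
orange 0.073 [251. 301.] 355.5 173.7 34.2 31.5 -45.0
orange 0.073 [ 73. 250.] 373.7 401.4 88.2 16.0 41.5
orange 0.073 [216. 224.] 453.5 237.3 70.2 21.2 -79.3
orange 0.073 [292. 215.] 484.7 153.9 69.0 50.8 -79.3
orange 0.073 [200. 147.] 538.8 274.8 28.6 23.3 -70.9
top blue [506. 222.] 421.2 -866.4 73.6 27.9 -3.4
top blue [  3. 217.] 431.2 862.6 73.1 23.8 3.8
top blue [435. 204.] 481.5 -620.1 67.2 35.1 -24.0
top blue [320. 164.] 619.5 -222.9 86.9 73.2 72.9
top brown [322. 183.] 553.6 -228.8 238.9 203.9 -17.7
```

View pics/w3.png

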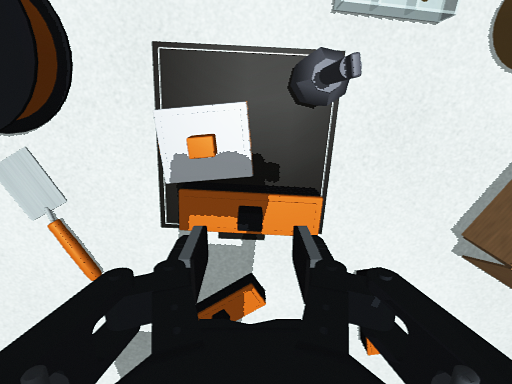

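The picture shows the wide box with its knob at (202,146), the long box with its knob at (250,217), and the tall print at (318,80). The carton hasn't moved and the small box is in its corner. Next I'll pick the wide box.

Run:
```python
from h import *
v=pose()[2]; C=cam("wrist",v)
P=cast(C,[(155,108),(248,102),(253,177),(166,183)],.047); e=np.roll(P,-1,0)-P
print(P.round(3).tolist(),np.linalg.norm(e,axis=1).round(3),np.degrees(np.arctan2(e[:,1],e[:,0])).round(1),P.mean(0))
print("print base",cast(C,[(318,80)],.03),"long knob",cast(C,[(250,217)],.073))
rows((.5388,.2748,.11,18.5,3),(.5388,.2748,.0495,18.5,4),jaw=-.1)
```

```text
[[0.566, 0.337], [0.598, 0.234], [0.514, 0.207], [0.48, 0.31]] [0.108 0.089 0.109 0.09 ] [ -72.5 -162.2  108.    17.1] [0.53949759 0.27193455]
print base [[0.64252802 0.15987076]] long knob [[0.47137845 0.20019187]]
[0.009, -0.019, 0.043, 0, 0, -0.027, -0.1] 
[0.01, -0.018, 0.043, 0, 0, -0.026, -0.1] 
[0.01, -0.018, 0.044, 0, 0, -0.027, -0.1] 
[0.0001, -0.0, 0.015, 0, 0, 0.0, -0.1] 
[0.0001, -0.0, 0.015, 0, 0, 0.0, -0.1] 
[0.0001, -0.0, 0.015, 0, 0, 0.0, -0.1] 
[0.0001, -0.0, 0.015, 0, 0, 0.0, -0.1] 
end [0.5388 0.2748 0.0495] 18.51
```

Emit:
apply_moves:
  plan:
    - [0.009, -0.018, 0.043, 0, 0, -0.021, -0.1]
    - [0.01, -0.018, 0.043, 0, 0, -0.021, -0.1]
    - [0.01, -0.0175, 0.044, 0, 0, -0.021, -0.1]
    - [0, 0, 0.015, 0, 0, 0, -0.1]
    - [0, 0, 0.015, 0, 0, 0, -0.1]
    - [0, 0, 0.015, 0, 0, 0, -0.1]
    - [0, 0, 0.015, 0, 0, 0, -0.1]
    - [0, 0, 0, 0, 0, 0, -0.1]

```text
t: 7.55
tcp_pos: [0.5382, 0.2738, 0.0489]
tool_rot: [0.988, 0.153, -0.001, 0.0]
force: [-0.0, -0.9, 1.0]
finger_gap: 0.551
gripper_force: 0.0
```

Emit:
apply_moves:
  plan:
    - [0, 0, 0, 0, 0, 0, 1]
    - [0, 0, 0, 0, 0, 0, 1]
    - [0, 0, 0, 0, 0, 0, 1]
    - [0, 0, 0, 0, 0, 0, 1]
    - [0, 0, -0.01, 0, 0, 0, 1]
    - [0, 0, -0.015, 0, 0, 0, 1]
  force: 60

```text
t: 8.3
tcp_pos: [0.5376, 0.274, 0.0745]
tool_rot: [0.988, 0.153, -0.002, 0.0]
force: [0.6, -0.1, -2.6]
finger_gap: 0.334
gripper_force: 60.4
```

Run:
```python
from h import *
p,y,s=pose(); print(s["t"],p,y,s["force"],s["finger_gap"])
p=np.array([p[0],p[1],.0745])
rows((p[0],p[1],.165,17.7,2),(.485,.15,.172,30,3),(.5312,-.1958,.172,72.65,7),p=p,yaw=17.7,jaw=1)
```

```text
8.3 [0.53762088 0.27401502 0.07448102] 17.637512905940625 [ 0.5593048  -0.14071326 -2.60515175] 0.3336463953790413
[0.0, 0.0, -0.045, 0, 0, -0.0, 1] 
[0.0, 0.0, -0.046, 0, 0, -0.0, 1] 
[-0.029, 0.034, -0.002, 0, 0, -0.072, 1] 
[-0.032, 0.032, -0.002, 0, 0, -0.071, 1] 
[-0.034, 0.029, -0.003, 0, 0, -0.072, 1] 
[-0.019, 0.046, 0.0, 0, 0, -0.106, 1] 
[-0.024, 0.044, 0.0, 0, 0, -0.106, 1] 
[-0.028, 0.041, 0.0, 0, 0, -0.106, 1] 
[-0.032, 0.038, 0.0, 0, 0, -0.107, 1] 
[-0.036, 0.034, 0.0, 0, 0, -0.106, 1] 
[-0.04, 0.03, 0.0, 0, 0, -0.107, 1] 
[-0.043, 0.026, 0.001, 0, 0, -0.106, 1] 
end [ 0.5313 -0.1956  0.1715] 72.65
```

Emit:
apply_moves:
  plan:
    - [0, 0, -0.045, 0, 0, 0, 1]
    - [0, 0, -0.046, 0, 0, 0, 1]
    - [-0.029, 0.034, -0.002, 0, 0, -0.072, 1]
    - [-0.032, 0.032, -0.002, 0, 0, -0.071, 1]
    - [-0.034, 0.029, -0.003, 0, 0, -0.072, 1]
    - [-0.019, 0.046, 0, 0, 0, -0.106, 1]
    - [-0.024, 0.044, 0, 0, 0, -0.106, 1]
    - [-0.028, 0.041, 0, 0, 0, -0.106, 1]

```text
t: 9.3
tcp_pos: [0.5052, 0.001, 0.1736]
tool_rot: [0.912, 0.41, 0.0, 0.0]
force: [0.7, 0.3, -3.8]
finger_gap: 0.335
gripper_force: 60.4
```

Emit:
apply_moves:
  plan:
    - [-0.032, 0.038, 0, 0, 0, -0.107, 1]
    - [-0.036, 0.034, 0, 0, 0, -0.106, 1]
    - [-0.04, 0.03, 0, 0, 0, -0.107, 1]
    - [-0.043, 0.026, 0, 0, 0, -0.106, 1]
    - [0, 0, 0, 0, 0, 0, 1]
    - [0, 0, 0, 0, 0, 0, 1]
    - [0, 0, 0, 0, 0, 0, 1]

```text
t: 10.18
tcp_pos: [0.5312, -0.1936, 0.1728]
tool_rot: [0.806, 0.592, -0.0, -0.001]
force: [0.4, -0.5, -3.8]
finger_gap: 0.337
gripper_force: 60.5
```

Run:
```python
from h import *
p,y,s=pose(); im=snapshot("wrist"); cv2.imwrite("pics/w4.png",im[:,:,::-1]); C=cam("wrist",s); print(s["t"],p,y,s["force"],s["finger_gap"])
print((p[:2]-[.5312,-.1958])*1000)
```

```text
10.175 [ 0.53124568 -0.19364701  0.17280467] 72.64197589640058 [ 0.391943   -0.46948284 -3.81229389] 0.33725200077485257
[0.04568436 2.15299237]
```

View pics/w4.png

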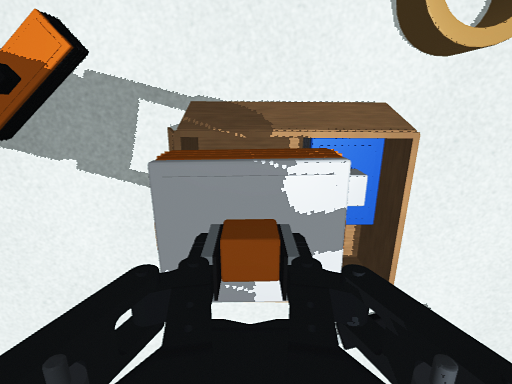

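The picture shows the held wide box's front lid edge at (150,162)-(350,160), parallel to the rim edge (180,136)-(412,136), with the small box to the right. I'll check the box pose from these edges.

Run:
```python
from h import *
p,y,s=pose(); C=cam("wrist",s)
c=np.array([.5576,-.2355]); a=np.radians(-17.35); X=np.array([np.cos(a),np.sin(a)]); Y=np.array([-X[1],X[0]])
def inC(P): return np.c_[(P-c)@X,(P-c)@Y].round(4).tolist()
print("tcp",inC(p[None,:2]))
print("lid front corners",inC(cast(C,[(150,162),(350,160)],p[2]-.002)))
print("rim inner front right/left",inC(cast(C,[(412,137),(300,137)],.083)))
print("small lid corner front",inC(cast(C,[(383,139),(373,223)],.05)))
rows((.5310,-.1962,.12,72.65,2),(.5310,-.1962,.065,72.65,4),jaw=1)
```

```text
tcp [[-0.0374, 0.0321]]
lid front corners [[-0.0894, 0.076], [0.0157, 0.0771]]
rim inner front right/left [[0.0968, 0.0795], [0.0044, 0.0794]]
small lid corner front [[0.0887, 0.074], [0.0901, -0.0119]]
[-0.001, 0.0, 0.026, 0, 0, 0.0, 1] 
[-0.002, 0.0, 0.027, 0, 0, 0.0, 1] 
[0.0001, 0.0001, 0.0137, 0, 0, 0.0, 1] 
[0.0001, 0.0001, 0.0137, 0, 0, 0.0, 1] 
[0.0001, 0.0001, 0.0137, 0, 0, 0.0, 1] 
[0.0001, 0.0, 0.0138, 0, 0, 0.0, 1] 
end [ 0.531  -0.1962  0.065 ] 72.66
```

Emit:
apply_moves:
  plan:
    - [-0.001, -0.0015, 0.02, 0, 0, 0, 1]
    - [0, 0, 0.025, 0, 0, 0, 1]
    - [0, 0, 0.02, 0, 0, 0, 1]
    - [0, 0, 0.015, 0, 0, 0, 1]
    - [0, 0, 0.014, 0, 0, 0, 1]
    - [0, 0, 0.01, 0, 0, 0, 1]
    - [0, 0, 0, 0, 0, 0, 1]

```text
t: 11.1
tcp_pos: [0.5298, -0.1955, 0.0681]
tool_rot: [0.806, 0.592, -0.0, -0.001]
force: [0.5, -0.3, -3.2]
finger_gap: 0.337
gripper_force: 60.3
```

Emit:
apply_moves:
  plan:
    - [0, 0, 0.006, 0, 0, 0, 1]
    - [0, 0, 0.006, 0, 0, 0, 1]
    - [0, 0, 0.004, 0, 0, 0, 1]
    - [0, 0, 0.0015, 0, 0, 0, 1]
    - [0, 0, 0, 0, 0, 0, 1]

```text
t: 11.72
tcp_pos: [0.5302, -0.1959, 0.0535]
tool_rot: [0.806, 0.592, 0.0, 0.0]
force: [-3.0, 1.4, 12.5]
finger_gap: 0.341
gripper_force: 62.4
```

Emit:
apply_moves:
  plan:
    - [0, 0, -0.002, 0, 0, 0, 1]
    - [0, 0, 0, 0, 0, 0, -0.1]
    - [0, 0, 0, 0, 0, 0, -0.1]
    - [0, 0, 0, 0, 0, 0, -0.1]
    - [0, 0, -0.05, 0, 0, 0, -0.1]
    - [0, 0, -0.06, 0, 0, 0, -0.1]
    - [-0.01, 0, -0.06, 0, 0, 0, -0.1]
    - [-0.01, 0, -0.03, 0, 0, 0, -0.1]

```text
t: 12.72
tcp_pos: [0.5254, -0.2157, 0.2571]
tool_rot: [0.806, 0.592, 0.001, 0.003]
force: [0.3, -0.7, -0.9]
finger_gap: 0.55
gripper_force: 0.0
```

Run:
```python
from h import *
p,y,s=pose(); im=snapshot("wrist"); cv2.imwrite("pics/w5.png",im[:,:,::-1]); np.save("w5.npy",np.r_[s["tcp_pos"],s["tool_rot"]]); print(s["t"],p,y)
```

```text
12.725 [ 0.52542016 -0.21571319  0.25712579] 72.6102564888735
```

View pics/w5.png

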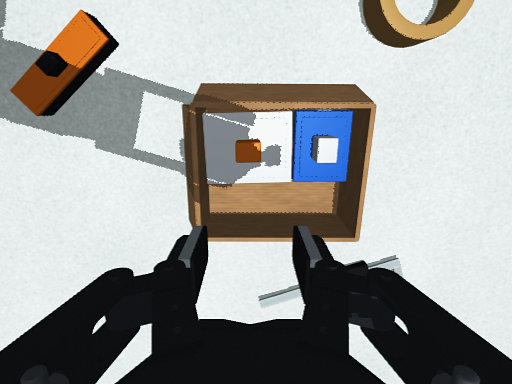

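The picture shows the wide box (lid 205-291, 112-184) and the small box (lid 294-352, 110-182) both flat and square. The free strip for the long box runs along the near side, with its floor edge at row 213.

Run:
```python
from h import *
v=np.load("w5.npy"); C=cam("wrist",dict(tcp_pos=v[:3],tool_rot=v[3:]))
c=np.array([.5576,-.2355]); a=np.radians(-17.35); X=np.array([np.cos(a),np.sin(a)]); Y=np.array([-X[1],X[0]])
inC=lambda P:(np.c_[(P-c)@X,(P-c)@Y]*1000).round(1).tolist()
print("wide",inC(cast(C,[(207,184),(291,182),(292,112)],.05)))
print("small",inC(cast(C,[(294,181),(346,182),(352,111)],.05)))
print("rim in",inC(cast(C,[(357,238),(372,106),(250,110),(300,238)],.083)))
print("floor",inC(cast(C,[(336,213),(220,213)],.005)))
im=cv2.imread("pics/w5.png"); 
for col in (230,270,320): print(col,[im[r,col].tolist() for r in range(178,190)]);
for col in (270,): print([(r,im[r,col].tolist()) for r in list(range(232,246))])
```

```text
wide [[-90.4, -17.2], [18.9, -14.8], [16.4, 73.2]]
small [[22.7, -13.4], [90.6, -14.9], [89.1, 74.3]]
rim in [[99.6, -78.7], [98.5, 80.3], [-34.7, 76.2], [27.9, -78.4]]
floor [[96.6, -76.3], [-79.6, -75.8]]
230 [[135, 131, 125], [135, 130, 123], [135, 131, 124], [135, 130, 123], [138, 132, 125], [107, 106, 104], [42, 66, 92], [44, 66, 88], [54, 82, 109], [95, 141, 185], [91, 135, 177], [91, 136, 177]]
270 [[247, 245, 240], [247, 244, 240], [248, 245, 241], [252, 249, 243], [204, 203, 200], [84, 134, 179], [89, 134, 177], [91, 135, 176], [87, 129, 169], [89, 133, 174], [93, 138, 181], [93, 138, 180]]
320 [[227, 110, 43], [227, 110, 43], [230, 110, 40], [202, 108, 63], [110, 157, 197], [80, 126, 168], [89, 133, 174], [94, 138, 181], [91, 135, 176], [96, 141, 184], [98, 144, 188], [92, 138, 179]]
[(232, [33, 47, 63]), (233, [32, 49, 65]), (234, [33, 49, 66]), (235, [32, 49, 64]), (236, [33, 48, 65]), (237, [51, 77, 103]), (238, [102, 150, 195]), (239, [96, 144, 188]), (240, [93, 141, 185]), (241, [138, 169, 196]), (242, [247, 246, 238]), (243, [243, 242, 236]), (244, [240, 241, 234]), (245, [239, 239, 232])]
```

Run:
```python
from h import *
rows((.455,.196,.23,10.5,8),jaw=-.1)
```

```text
[0.047, -0.024, 0.004, 0, 0, 0.135, -0.1] 
[0.043, -0.03, 0.004, 0, 0, 0.135, -0.1] 
[0.039, -0.036, 0.004, 0, 0, 0.136, -0.1] 
[0.033, -0.04, 0.004, 0, 0, 0.135, -0.1] 
[0.028, -0.045, 0.004, 0, 0, 0.136, -0.1] 
[0.021, -0.048, 0.003, 0, 0, 0.135, -0.1] 
[0.015, -0.05, 0.004, 0, 0, 0.136, -0.1] 
[0.007, -0.052, 0.003, 0, 0, 0.135, -0.1] 
end [0.4549 0.1961 0.2301] 10.52
```

Emit:
apply_moves:
  plan:
    - [0.047, -0.024, 0.004, 0, 0, 0.135, -0.1]
    - [0.043, -0.03, 0.004, 0, 0, 0.135, -0.1]
    - [0.039, -0.036, 0.004, 0, 0, 0.136, -0.1]
    - [0.033, -0.04, 0.004, 0, 0, 0.135, -0.1]
    - [0.028, -0.045, 0.004, 0, 0, 0.136, -0.1]
    - [0.021, -0.048, 0.003, 0, 0, 0.135, -0.1]
    - [0.015, -0.05, 0.004, 0, 0, 0.136, -0.1]
    - [0.007, -0.052, 0.003, 0, 0, 0.135, -0.1]

```text
t: 13.78
tcp_pos: [0.4516, 0.2008, 0.2226]
tool_rot: [0.996, 0.089, -0.0, 0.0]
force: [0.7, 0.8, 0.2]
finger_gap: 0.553
gripper_force: 0.0
```

Emit:
apply_moves:
  plan:
    - [0, 0, 0, 0, 0, 0, -0.1]
    - [0, 0, 0, 0, 0, 0, -0.1]
    - [0, 0, 0, 0, 0, 0, -0.1]

```text
t: 14.15
tcp_pos: [0.4527, 0.198, 0.2232]
tool_rot: [0.996, 0.091, -0.0, 0.0]
force: [-0.4, -0.2, 0.0]
finger_gap: 0.552
gripper_force: 0.0
```

Run:
```python
from h import *
p,y,s=pose(); im=snapshot("wrist"); cv2.imwrite("pics/w6.png",im[:,:,::-1]); C=cam("wrist",s); print(s["t"],p,y)
m=masks(im)["orange"]
for b in blobs(m,C,.047,300): print(*b)
# knob: dark hole inside the lid's blob
cs,h=cv2.findContours(m,cv2.RETR_CCOMP,cv2.CHAIN_APPROX_NONE)
for c,hh in zip(cs,h[0]):
    if hh[3]>=0 and cv2.contourArea(c)>150:
        P=cast(C,c[:,0],.073); print("hole",cv2.minAreaRect((P*1000).astype(np.float32)),c[:,0].mean(0))
```

```text
14.15 [0.45266465 0.19799414 0.22315226] 10.456000527101384
[402. 256.] 368.4 -14.1 87.7 38.9 23.3
[ 62. 217.] 349.7 413.2 94.4 17.7 41.9
[253. 152.] 465.2 200.3 182.9 55.0 -79.5
```

Run:
```python
from h import *
rows((.4655,.2,.11,10.5,3),(.4655,.2,.0495,10.5,4),jaw=-.1)
print("carry")
rows((.4655,.2,.165,10.5,2),(.45,.1,.172,25,3),(.5438,-.2813,.172,72.65,8),p=np.array([.4655,.2,.0745]),yaw=10.5,jaw=1)
```

```text
[0.004, 0.0, 0.038, 0, 0, -0.0, -0.1] 
[0.004, 0.0, 0.038, 0, 0, -0.001, -0.1] 
[0.005, 0.0, 0.037, 0, 0, -0.0, -0.1] 
[-0.0, 0.0001, 0.0152, 0, 0, -0.0, -0.1] 
[-0.0, 0.0001, 0.0152, 0, 0, -0.0, -0.1] 
[-0.0, 0.0, 0.0152, 0, 0, -0.0, -0.1] 
[-0.0001, 0.0001, 0.0151, 0, 0, -0.0, -0.1] 
end [0.4655 0.1999 0.0495] 10.49
carry
[0.0, 0.0, -0.045, 0, 0, -0.0, 1] 
[0.0, 0.0, -0.046, 0, 0, -0.0, 1] 
[-0.011, 0.032, -0.002, 0, 0, -0.084, 1] 
[-0.014, 0.031, -0.002, 0, 0, -0.085, 1] 
[-0.016, 0.029, -0.003, 0, 0, -0.084, 1] 
[-0.01, 0.048, 0.0, 0, 0, -0.104, 1] 
[-0.014, 0.047, 0.0, 0, 0, -0.104, 1] 
[-0.019, 0.045, 0.0, 0, 0, -0.104, 1] 
[-0.024, 0.043, 0.0, 0, 0, -0.104, 1] 
[-0.028, 0.04, 0.0, 0, 0, -0.104, 1] 
[-0.032, 0.037, 0.0, 0, 0, -0.104, 1] 
[-0.036, 0.034, 0.0, 0, 0, -0.104, 1] 
[-0.04, 0.029, 0.001, 0, 0, -0.104, 1] 
end [ 0.5434 -0.2814  0.1715] 72.67
```

Emit:
apply_moves:
  plan:
    - [0.004, 0, 0.038, 0, 0, 0, -0.1]
    - [0.004, 0, 0.038, 0, 0, 0, -0.1]
    - [0.005, 0, 0.037, 0, 0, 0, -0.1]
    - [0, 0, 0.015, 0, 0, 0, -0.1]
    - [0, 0, 0.015, 0, 0, 0, -0.1]
    - [0, 0, 0.015, 0, 0, 0, -0.1]
    - [0, 0, 0.016, 0, 0, 0, -0.1]
    - [0, 0, 0, 0, 0, 0, -0.1]

```text
t: 15.2
tcp_pos: [0.4643, 0.2014, 0.0483]
tool_rot: [0.996, 0.092, -0.001, 0.0]
force: [-0.7, -1.2, -0.2]
finger_gap: 0.55
gripper_force: 0.0
```

Emit:
apply_moves:
  plan:
    - [0, 0, 0, 0, 0, 0, 1]
    - [0, 0, 0, 0, 0, 0, 1]
    - [0, 0, 0, 0, 0, 0, 1]
    - [0, 0, 0, 0, 0, 0, 1]
    - [0, 0, -0.01, 0, 0, 0, 1]
    - [0, 0, -0.015, 0, 0, 0, 1]
    - [0, 0, 0, 0, 0, 0, 1]
  force: 70

```text
t: 16.08
tcp_pos: [0.466, 0.2018, 0.0756]
tool_rot: [0.996, 0.092, 0.001, -0.0]
force: [0.0, -0.0, -4.1]
finger_gap: 0.334
gripper_force: 69.8
```

Emit:
apply_moves:
  plan:
    - [0, 0, -0.045, 0, 0, 0, 1]
    - [0, 0, -0.046, 0, 0, 0, 1]
    - [-0.011, 0.032, -0.002, 0, 0, -0.084, 1]
    - [-0.014, 0.031, -0.002, 0, 0, -0.085, 1]
    - [-0.016, 0.029, -0.003, 0, 0, -0.084, 1]
    - [-0.01, 0.048, 0, 0, 0, -0.104, 1]
    - [-0.014, 0.047, 0, 0, 0, -0.104, 1]
    - [-0.019, 0.045, 0, 0, 0, -0.104, 1]

```text
t: 17.08
tcp_pos: [0.485, -0.0422, 0.1723]
tool_rot: [0.93, 0.367, -0.0, -0.0]
force: [0.8, 1.4, -4.2]
finger_gap: 0.333
gripper_force: 70.8
```

Emit:
apply_moves:
  plan:
    - [-0.024, 0.043, 0, 0, 0, -0.104, 1]
    - [-0.028, 0.04, 0, 0, 0, -0.104, 1]
    - [-0.032, 0.037, 0, 0, 0, -0.104, 1]
    - [-0.036, 0.034, 0, 0, 0, -0.104, 1]
    - [-0.04, 0.029, 0, 0, 0, -0.104, 1]
    - [0, 0, 0, 0, 0, 0, 1]
    - [0, 0, 0, 0, 0, 0, 1]
    - [0, 0, 0, 0, 0, 0, 1]

```text
t: 18.08
tcp_pos: [0.5425, -0.2782, 0.1719]
tool_rot: [0.805, 0.593, -0.0, -0.001]
force: [-0.5, -0.1, -3.6]
finger_gap: 0.335
gripper_force: 70.8
```

Run:
```python
from h import *
p,y,s=pose(); im=snapshot("wrist"); cv2.imwrite("pics/w7.png",im[:,:,::-1]); C=cam("wrist",s); print(s["t"],p,y,s["force"],s["finger_gap"])
c=np.array([.5576,-.2355]); a=np.radians(-17.35); X=np.array([np.cos(a),np.sin(a)]); Y=np.array([-X[1],X[0]])
inC=lambda P:(np.c_[(P-c)@X,(P-c)@Y]*1000).round(1).tolist()
print("tcp",inC(p[None,:2]))
m=masks(im)["orange"]
cs,_=cv2.findContours(m,cv2.RETR_EXTERNAL,cv2.CHAIN_APPROX_NONE)
for q in cs:
    if cv2.contourArea(q)<300: continue
    print(cv2.boundingRect(q),[ (k,inC(cast(C,q[i,0],p[2]-.002))) for k,i in (("TL",q[:,0].sum(1).argmin()),("TR",(q[:,0,1]-q[:,0,0]).argmin()))], [q[i,0].tolist() for i in (q[:,0].sum(1).argmin(),(q[:,0,1]-q[:,0,0]).argmin())])
for n,k in (("white",masks(im)["white"]),("blue",masks(im)["blue"])):
    for b in blobs(k,C,.05,200): print(n,b)
```

```text
18.075 [ 0.54250138 -0.27816406  0.17187244] 72.7428721039702 [-0.46254515 -0.05169839 -3.5708007 ] 0.33478827306095826
tcp [[-1.7, -45.2]]
(85, 193, 60, 72) [('TL', [[-90.3, -18.7]]), ('TR', [[-61.5, -19.2]])] [[86, 193], [139, 194]]
(284, 192, 132, 87) [('TL', [[17.9, -17.8]]), ('TR', [[88.0, -18.3]])] [[285, 192], [414, 193]]
white (array([360., 357.]), 604.4, -529.2, 112.2, 12.4, -65.1)
white (array([140., 356.]), 350.5, -450.0, 113.8, 12.3, 31.3)
white (array([251., 302.]), 500.8, -413.8, 86.7, 53.6, -17.2)
white (array([ 47., 229.]), 315.8, -306.9, 277.6, 119.2, 58.5)
white (array([167., 124.]), 482.1, -204.7, 44.6, 36.0, 52.5)
white (array([319., 100.]), 625.6, -223.7, 31.2, 25.0, 72.4)
white (array([217.,  77.]), 534.0, -185.3, 108.1, 64.9, -16.1)
white (array([328., 106.]), 680.5, -255.6, 643.9, 256.2, -52.1)
blue (array([313.,  98.]), 619.4, -222.4, 88.9, 70.0, 72.8)
```

View pics/w7.png

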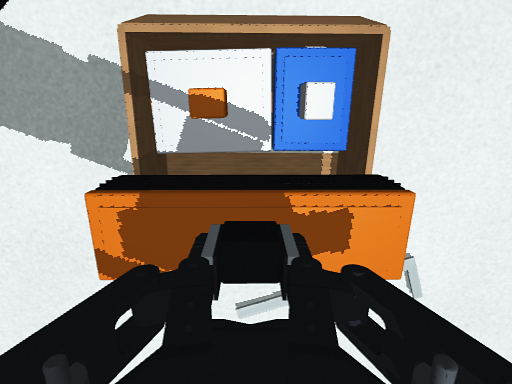

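The picture shows the long box held square over the free strip, with its front lid edge at (86,193)-(414,193). The wide and small boxes behind it are undisturbed. I'll make a small correction and lower it in steps, watching the force.

Emit:
apply_moves:
  plan:
    - [-0.001, 0.0015, 0.015, 0, 0, 0, 1]
    - [0, 0, 0.02, 0, 0, 0, 1]
    - [0, 0, 0.015, 0, 0, 0, 1]
    - [0, 0, 0.01, 0, 0, 0, 1]
    - [0, 0, 0.008, 0, 0, 0, 1]
    - [0, 0, 0, 0, 0, 0, 1]

```text
t: 18.88
tcp_pos: [0.5442, -0.2806, 0.1036]
tool_rot: [0.806, 0.592, 0.0, -0.001]
force: [0.4, 2.5, -5.4]
finger_gap: 0.333
gripper_force: 70.8
```

Emit:
apply_moves:
  plan:
    - [0, 0, 0.008, 0, 0, 0, 1]
    - [0, 0, 0.008, 0, 0, 0, 1]
    - [0, 0, 0.006, 0, 0, 0, 1]
    - [0, 0, 0, 0, 0, 0, 1]

```text
t: 19.38
tcp_pos: [0.5443, -0.2809, 0.0815]
tool_rot: [0.805, 0.593, 0.0, -0.0]
force: [1.5, 2.4, -6.2]
finger_gap: 0.339
gripper_force: 70.7
```

Emit:
apply_moves:
  plan:
    - [0.001, 0, 0.006, 0, 0, 0, 1]
    - [0, 0, 0.006, 0, 0, 0, 1]
    - [0, 0, 0.006, 0, 0, 0, 1]
    - [0, 0, 0.005, 0, 0, 0, 1]
    - [0, 0, 0, 0, 0, 0, 1]

```text
t: 20.0
tcp_pos: [0.5444, -0.2805, 0.0587]
tool_rot: [0.805, 0.593, -0.0, -0.0]
force: [-0.9, -0.2, -4.7]
finger_gap: 0.339
gripper_force: 70.8
```

Emit:
apply_moves:
  plan:
    - [0, 0, 0.003, 0, 0, 0, 1]
    - [0, 0, 0.002, 0, 0, 0, 1]
    - [0, 0, 0, 0, 0, 0, 1]

```text
t: 20.38
tcp_pos: [0.5446, -0.2802, 0.0542]
tool_rot: [0.805, 0.593, -0.0, -0.0]
force: [0.5, -0.0, -3.7]
finger_gap: 0.336
gripper_force: 70.9
```

Emit:
apply_moves:
  plan:
    - [0, 0, 0.0015, 0, 0, 0, 1]
    - [0, 0, 0.001, 0, 0, 0, 1]
    - [0, 0, 0, 0, 0, 0, 1]

```text
t: 20.75
tcp_pos: [0.5449, -0.2804, 0.0529]
tool_rot: [0.805, 0.593, 0.0, 0.0]
force: [-2.7, 1.3, 5.4]
finger_gap: 0.335
gripper_force: 72.1
```

Emit:
apply_moves:
  plan:
    - [0, 0, 0, 0, 0, 0, -0.1]
    - [0, 0, 0, 0, 0, 0, -0.1]
    - [0, 0, 0, 0, 0, 0, -0.1]
    - [0, 0, -0.02, 0, 0, 0, -0.1]
    - [0, 0, -0.05, 0, 0, 0, -0.1]
    - [0, 0, -0.06, 0, 0, 0, -0.1]
    - [-0.02, 0, -0.05, 0, 0, 0, -0.1]
    - [-0.02, 0, -0.02, 0, 0, 0, -0.1]

```text
t: 21.75
tcp_pos: [0.5341, -0.3197, 0.2559]
tool_rot: [0.805, 0.593, 0.001, 0.003]
force: [1.1, -0.7, -0.2]
finger_gap: 0.553
gripper_force: 0.0
```

Emit:
apply_moves:
  plan:
    - [0, 0, 0, 0, 0, 0, -0.1]
    - [0, 0, 0, 0, 0, 0, -0.1]
    - [0, 0, 0, 0, 0, 0, -0.1]

```text
t: 22.12
tcp_pos: [0.5322, -0.317, 0.2498]
tool_rot: [0.805, 0.593, -0.0, -0.002]
force: [-0.2, -0.4, 1.0]
finger_gap: 0.55
gripper_force: 0.0
```

Run:
```python
from h import *
p,y,s=pose(); im=snapshot("wrist"); cv2.imwrite("pics/w8.png",im[:,:,::-1]); C=cam("wrist",s); print(s["t"],p,y,s["force"])
c=np.array([.5576,-.2355]); a=np.radians(-17.35); X=np.array([np.cos(a),np.sin(a)]); Y=np.array([-X[1],X[0]])
m=masks(im)
for k,z in (("orange",.05),("blue",.05),("white",.05)):
    for b in blobs(m[k],C,z,400):
        d=np.array(b[1:3])/1000-c; print(k,*b,"carton",(d@X).round(4),(d@Y).round(4))
t=snapshot("top"); Ct=cam("top"); mt=masks(t); print(blobs(mt["brown"],Ct,.06,900))
cv2.imwrite("pics/fin.png",np.vstack([im[:250,100:420,::-1],cv2.resize(t[100:250,150:450,::-1],(320,160))]))
```

```text
22.125 [ 0.53219965 -0.31695813  0.24982174] 72.73569364411267 [-0.17484689 -0.43321447  0.99836059]
orange [184. 126.] 473.0 -253.0 40.4 27.9 72.8 carton -0.0755 -0.0419
orange [292. 133.] 589.8 -295.1 89.5 53.9 -17.2 carton 0.0485 -0.0473
orange [215.  64.] 528.9 -193.2 30.8 25.1 -17.3 carton -0.04 0.0318
blue [299.  63.] 619.6 -222.5 88.9 70.2 72.9 carton 0.0553 0.0309
white [371. 356.] 619.0 -665.2 151.3 38.5 -70.3 carton 0.1867 -0.3918
white [128. 356.] 261.4 -555.9 152.7 37.7 35.5 carton -0.1872 -0.3942
white [147. 119.] 429.9 -222.3 73.7 27.9 67.3 carton -0.1258 -0.0255
white [303.  62.] 625.1 -220.5 30.1 24.1 72.7 carton 0.06 0.0344
white [221.  61.] 530.9 -196.6 108.3 87.4 -16.4 carton -0.0371 0.0292
white [281. 206.] 528.1 -375.2 793.6 482.5 -18.2 carton 0.0135 -0.1421
white [100.  27.] 409.8 -118.3 129.8 67.8 -23.1 carton -0.176 0.0678
[(array([318., 177.]), 553.1, -230.3, 238.8, 206.4, -17.6)]
```

View pics/fin.png

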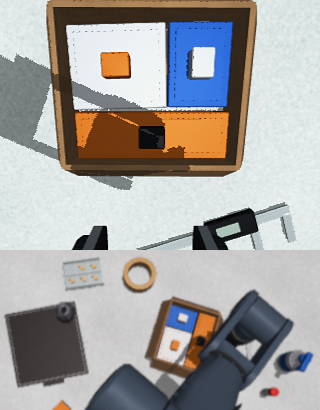

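The final picture shows all three boxes flat side by side below the rim. The tall print, calliper, spray bottle, glue stick, tape and tray still stand where they were, so I'll hand it in.

```bash
python3 -c "
from station import *
print(sign_off())"
```

```text
the job is handed in; nothing more can be done
None
```

The long, wide and small boxes lie flat side by side in the carton, lids up and below the rim; I handed the job in at about 22 s and sign-off returned no verdict.

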